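# Load the balance tray with reels and tape

## Robot

A 6-joint arm with a two-finger parallel gripper is mounted at the origin on a cart in front of the work surface, level with it; the furniture and walls round the work are solid. World frame = base frame: x ahead of the robot, y to its left, z up, the work surface at z = 0. Lengths are in m, angles in degrees, forces in N, time in s.
With the tool pointing down it reaches from about 0.375 to 0.9 m from the base axis. Payload 3.1 kg.
Tool frame: the origin (TCP) lies midway between the tips of the shut fingers; the grasp point (between the pads) lies 19 mm behind it; z points along the fingers, y is the line along which they close (so a half turn about z gives the same grasp; the last joint's range is limited). The gripper opens to 87 mm and grips with 3 to 60 N. Pads are 19 mm wide; open, the fingers measure 117 mm over their backs; the gripper's body (75 mm by 190 mm) begins 51 mm behind the grasp point.
Start: joints at [-79.04, 30.224, 82.088, -0, 67.689, -10.227], TCP at [0.226, -0.583, 0.223] pointing down, gripper open.
Joint ranges: [-176.69, 176.69], [-43.24, 126.21], [12.49, 139.97], [-82, 262], [0, 151.66], [-163.58, 163.58]. Speed limits (degrees/s): [159.86, 159.86, 180, 180, 180, 180].

## Interface

Orientations are given as a 3x3 rotation matrix whose columns are the frame's x, y, z axes.
In Python, from rig import env gives the robot as it stands.
- The arm moves only by the tool nudge_tcp, called after ">>>" as a command line: name --argument value ..., lists and objects as JSON in quotes. Schema: {"type":"object","properties":{"ticks":{"type":"string"},"grip_n":{"type":"number"},"only":{"type":"string"},"quiet":{"type":"boolean"},"lines":{"type":"string"}},"required":["ticks"],"additionalProperties":false}. ticks is a string of 1 to 12 rows, parted by semicolons, with the numbers parted by commas; each row has 5 numbers: the finger opening in m, then dx, dy, dz in shares of the most that a row can go, 1 being 50 mm, then a turn about the tool's z in units of 4 degrees; each row shifts and turns the commanded pose from where the row before left it, along the tool's axes as they then stand; what a row does not reach is not made up. A row lasts 1/10 s, in which the tool goes at most 0.05 m and 8.59 degrees, less where a joint would pass 70% of its speed; a pose out of reach is approached as far as the arm can. The fingers move at their own pace and stop on an object; grip_n is the grip in N (left out, the last holds). Time passes only in rows, so rows that do not move let the fingers close. The tool returns the time, the measured TCP pose, the force, the opening and the grip force at its end. only (a regular expression) keeps the lines of the reply that match it, lines (a string "A,B") keeps lines A to B, and quiet returns only ok. Input that does not fit is refused with a message, and nothing moves.
- env.sense(): the state, without advancing time (a new reading comes with each control period).
- env.snapshot(name): name is "scene" or "top" or "wrist"; returns the picture (400x640x3 uint8, red, green, blue); there is no depth.
- env.camera_info(name): a dict with "mtx" (3x3 intrinsics, pixels), "eye" and "orientation" of the camera in the world. Camera axes: x right, y up, looking along -z (the intrinsics and any distortion apply to the point x, -y, -z); pixel columns grow to the right and rows downward; lengths in m; the calibration is good to about 2 mm. The wrist camera is an equidistant fisheye: a pixel r from the principal point sees the ray r / f radians off the axis. A picture is of the moment at which its call begins: read the wrist's pose just before it. camera_info takes no time and is no camera call; for the wrist camera it gives the pose at the moment of the call.
- env.hand_in(): hands the job in; it is judged then, once.
The state is a dict: "clock": time; "joint_positions": joint angles; "qvel": joint speeds; "joint_torque": joint torques, N m; "tcp_pos": TCP position; "tcp_rot": TCP orientation; "ft_force": force on the tool from outside, world axes, zero at the start; "ft_torque": the same for the moment, N m; "width": finger opening in m; "grip_force": force on a finger pad.
Only numpy, scipy, OpenCV 4.12 (cv2) and the standard library are available. Lean on these libraries where they do the work, as an engineer would, in place of code of your own. Each camera call takes 0.05 s, during which the arm holds its last target. There are 200 camera calls.

## Task

Stock the tipping tray for the day: set every solder reel and every tape roll flat in it, shared out over its two sides so that it stays level when you let go. One reel is hidden behind the swab jar in the blue storage bay: first stand the jar aside on the desk, well clear of the bay, then bring that reel to the tray, and in the end stand the jar upright in the bay again. Leave the glue bottle and the note pad where they are.

Things in the scene. Friction and masses are not known exactly. Their poses are not given: they have to be found in the camera images.
- tray_mid (a point): middle of the upper face of the balance tray's floor (long grey tray, two black rubber floors, on a pedestal), 70 mm above the desk. Turns with the tray: x across it, along the pivot (12 mm below), y along its length, z normal to the floor. Floor inside the 8 mm rims: 122 x 382 mm. At y = 0 a cross wall 12 mm thick, 21 mm high, with a bow handle 50 mm high over it, divides the sides
- tray (a joint): tilt of the balance tray in rad: 0 is level, positive with its +y side (of point tray_mid) up; stops at -0.14 and +0.14. A light spring of 0.85 N m/rad pulls it level, so it is level when empty or evenly loaded; a reel alone far out on one side tips it to its stop, a tape roll about half as far
- bay: storage bay, grey floor, blue walls, open top, fixed, 164 (x) x 74 mm (y). Origin: centre of its underside, x from front (robot's side) to rear. On 8 mm feet; floor 12 mm above the desk. Lane between the walls 62 mm wide; walls 50 mm high (over the desk) from x = -4 to +82 mm, only 20 mm high in front of that; an 18 mm high lip at each end (inner faces x = -76, +76 mm)
- swab_jar: white screw-top swab jar, 43 mm across, 45 mm high, about 50 g; stands in the front part of the bay (about 33 mm in front of the bay's origin), 0 to 10 mm from the reel behind it. Origin at the centre of its underside, z up
- rear_reel: reel of solder wire: black flanges with silver wire between, 52 mm across, 30 mm high, about 120 g (each reel within 7 % of that). Origin at the centre of its underside, z up along its axis. Grasp it across the flanges. This one stands in the rear part of the bay (about 19 mm behind the bay's origin) between the tall walls, behind the swab jar. Always present
- reel_b: reel of solder wire: black flanges with silver wire between, 52 mm across, 30 mm high, about 120 g (each reel within 7 % of that). Origin at the centre of its underside, z up along its axis. Grasp it across the flanges. Lies flat on the desk to the left or behind the tray. May be absent
- reel_c: reel of solder wire: black flanges with silver wire between, 52 mm across, 30 mm high, about 120 g (each reel within 7 % of that). Origin at the centre of its underside, z up along its axis. Grasp it across the flanges. Lies flat on the desk to the left or behind the tray. May be absent
- tape_a: roll of amber heat tape lying flat, 56 mm across, 19 mm high, about 60 g (each within 7 % of that). Origin at the centre of its underside, z up along its axis. Grasp it across the rim. May be absent
- tape_b: roll of amber heat tape lying flat, 56 mm across, 19 mm high, about 60 g (each within 7 % of that). Origin at the centre of its underside, z up along its axis. Grasp it across the rim. May be absent
- tape_c: roll of amber heat tape lying flat, 56 mm across, 19 mm high, about 60 g (each within 7 % of that). Origin at the centre of its underside, z up along its axis. Grasp it across the rim. May be absent
- glue_bottle: bystander: black glue bottle, 32 mm across, 78 mm high; origin at the centre of its underside
- sticky_notes: bystander: yellow note pad, 50 x 50 x 10 mm; origin at the centre of its underside

How it is judged (in metres and radians):
On the way, in this order (a step that is already met when the one before it is completed fails the run):
1. the swab jar stands upright on the desk or its mats, at least 10 cm from the middle of the bay (horizontal distance between swab_jar and bay above 0.1 m and height (world z) of swab_jar below 0.02 m and angle between swab_jar's own z axis and vertical below 0.15 rad), for 0.2 s.
2. the reel from the rear of the bay lies flat in the tray (x of rear_reel in the frame of tray_mid between -0.06 and 0.06 m and y of rear_reel in the frame of tray_mid between -0.19 and 0.19 m and z of rear_reel in the frame of tray_mid between -0.006 and 0.036 m and angle between the z axis of rear_reel and the z axis of tray_mid, either way round below 0.25 rad), for 0.2 s.
At the end, for the whole second after the job is handed in: all reels and rolls present lie flat (0.25 rad) on the tray's floor; the tray is level within 0.05 rad; the swab jar stands upright (0.15 rad) on the bay's floor, within 20 mm of the lane's centre line and 70 mm of the bay's middle along it; all at rest (all of step 2 and x of reel_b in the frame of tray_mid between -0.06 and 0.06 m and y of reel_b in the frame of tray_mid between -0.19 and 0.19 m and z of reel_b in the frame of tray_mid between -0.006 and 0.036 m and angle between the z axis of each of reel_b, reel_c, tape_a, tape_b, tape_c and the z axis of tray_mid, either way round below 0.25 rad and x of reel_c in the frame of tray_mid between -0.06 and 0.06 m and y of reel_c in the frame of tray_mid between -0.19 and 0.19 m and z of reel_c in the frame of tray_mid between -0.006 and 0.036 m and x of tape_a in the frame of tray_mid between -0.06 and 0.06 m and y of tape_a in the frame of tray_mid between -0.19 and 0.19 m and z of tape_a in the frame of tray_mid between -0.006 and 0.036 m and x of tape_b in the frame of tray_mid between -0.06 and 0.06 m and y of tape_b in the frame of tray_mid between -0.19 and 0.19 m and z of tape_b in the frame of tray_mid between -0.006 and 0.036 m and x of tape_c in the frame of tray_mid between -0.06 and 0.06 m and y of tape_c in the frame of tray_mid between -0.19 and 0.19 m and z of tape_c in the frame of tray_mid between -0.006 and 0.036 m and value of joint tray between -0.05 and 0.05 rad and velocity of joint tray between -0.05 and 0.05 rad/s and x of swab_jar in the frame of bay between -0.07 and 0.07 m and y of swab_jar in the frame of bay between -0.02 and 0.02 m and z of swab_jar in the frame of bay below 0.02 m and angle between swab_jar's own z axis and vertical below 0.15 rad and linear speed of each of rear_reel, reel_b, reel_c, tape_a, tape_b, tape_c, swab_jar below 0.02 m/s); the robot touches nothing.
It fails at once if the glue bottle was moved more than 25 mm (distance of glue_bottle from where it was at the start of the episode above 0.025 m).
It fails at once if the note pad was moved more than 25 mm (distance of sticky_notes from where it was at the start of the episode above 0.025 m).
Of reel_b, reel_c, tape_a, tape_b, tape_c only 3 to 4 are there at a start; the rules pass over those that are not, and their reading is None.
At some moment in a run one of reel_b, reel_c, tape_a, tape_b, tape_c may be knocked a few centimetres aside while the robot is not near it.
It also fails if it takes over 208 s, if anything falls off the work surface, if the arm or the gripper's body presses on something with over 40 N, if the wrist force passes 120 N, or if a joint passes its speed limit or range.

## Working session

There is one attempt and no reset: what is moved stays moved. The work goes in short steps, Python scripts to look and compute and a tool call to move; the robot and the scene stay as the last step left them, time stands still between calls to the robot, and variables do not carry over. Pictures are saved under pics/ and viewed, at most 14 in all, crops included, and the job is handed in when it is done.

```bash
ls; mkdir -p pics; python3 - <<'E'
from rig import env
import cv2
for n in ["scene","top"]:
    im=env.snapshot(n); cv2.imwrite(f"pics/{n}0.png",im[:,:,::-1])
    print(n,env.camera_info(n))
print(env.camera_info("wrist")); print(env.sense())
E
```

```text
pics
rig.py
scene {'mtx': array([[385.45245523,   0.        , 314.45317183],
       [  0.        , 385.45245523, 199.51351118],
       [  0.        ,   0.        ,   1.        ]]), 'eye': array([ 0.48905878, -1.03514098,  0.66419042]), 'orientation': array([[ 9.98556879e-01,  2.98264737e-02, -4.46602721e-02],
       [-5.36962402e-02,  5.40035714e-01, -8.39927462e-01],
       [-9.33932414e-04,  8.41113434e-01,  5.40857947e-01]])}
top {'mtx': array([[485.05724152,   0.        , 318.50967364],
       [  0.        , 485.05724152, 198.38070835],
       [  0.        ,   0.        ,   1.        ]]), 'eye': array([ 0.31553812, -0.09272739,  1.47373753]), 'orientation': array([[ 0.00861599,  0.98663188, -0.16273689],
       [-0.99981152,  0.01133132,  0.01576458],
       [ 0.01739786,  0.16257039,  0.98654355]])}
{'mtx': array([[309.70691629,   0.        , 322.88676771],
       [  0.        , 309.70691629, 195.67913532],
       [  0.        ,   0.        ,   1.        ]]), 'eye': array([ 0.29963146, -0.55340458,  0.38411687
[... 274 characters left out ...]
        6.76914524e+01, -1.02261316e+01]), 'qvel': array([ 0.02860276, -0.1003674 , -0.20145506, -0.0427022 , -0.09729253,
        0.00178503]), 'joint_torque': array([ 1.17601376e-04, -4.40986276e+01, -1.77151626e+01,  6.34631747e-02,
        5.33303479e-02, -4.36458856e-05]), 'tcp_pos': array([ 0.22579249, -0.58206633,  0.22165781]), 'tcp_rot': array([[ 9.32406167e-01,  3.61411945e-01, -3.81779125e-04],
       [ 3.61411969e-01, -9.32404139e-01,  1.97741680e-03],
       [ 3.58689617e-04, -1.98173517e-03, -9.99997972e-01]]), 'ft_force': array([-0.05416238, -0.31514854, -0.47423109]), 'ft_torque': array([ 0.06418621,  0.00834483, -0.01109566]), 'grip_force': 0.0, 'width': 0.08705207535000303}
```
View pics/top0.png

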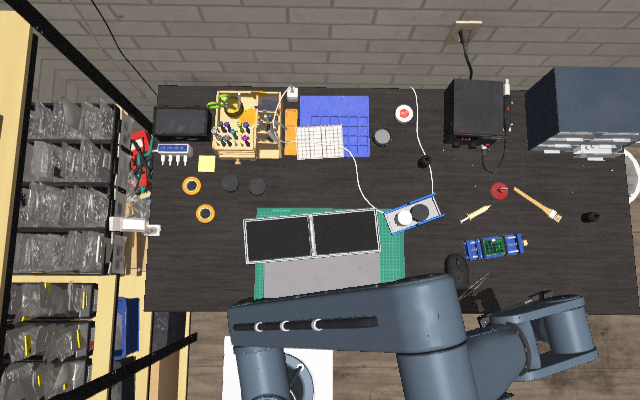

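View pics/scene0.png

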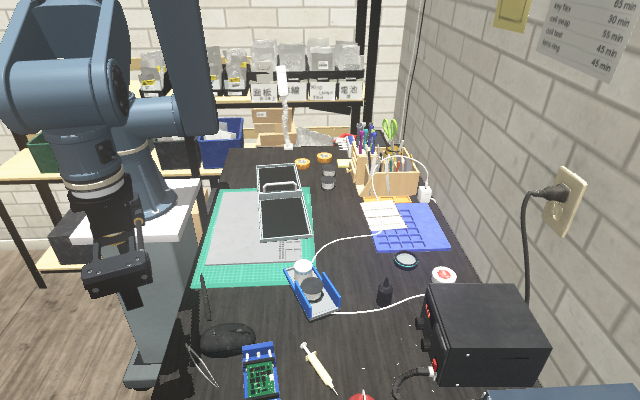

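Top view: the tapes are at (191,185) and (205,213), and the desk reels at (230,183) and (257,186). The jar is at (404,217) with the rear reel at (420,212). The notes are at (206,163) and the glue bottle at (424,161). That makes 3 reels and 2 tapes. I'll enlarge both views to get precise points.

```bash
python3 - <<'E'
import cv2
a=cv2.imread("pics/top0.png")[150:270,180:445]; cv2.imwrite("pics/topc.png",cv2.convertScaleAbs(cv2.resize(a,None,fx=3,fy=3,interpolation=2),alpha=1.4,beta=15))
a=cv2.imread("pics/scene0.png")[145:325,240:400]; cv2.imwrite("pics/scenec.png",cv2.convertScaleAbs(cv2.resize(a,None,fx=3.3,fy=3.3,interpolation=2),alpha=1.4,beta=15))
E
```

View pics/topc.png

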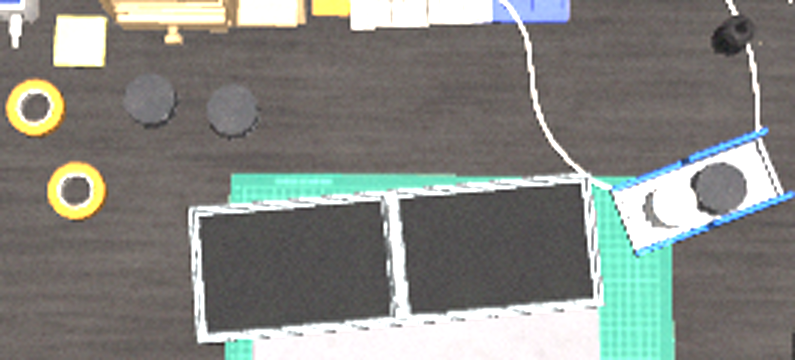

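View pics/scenec.png

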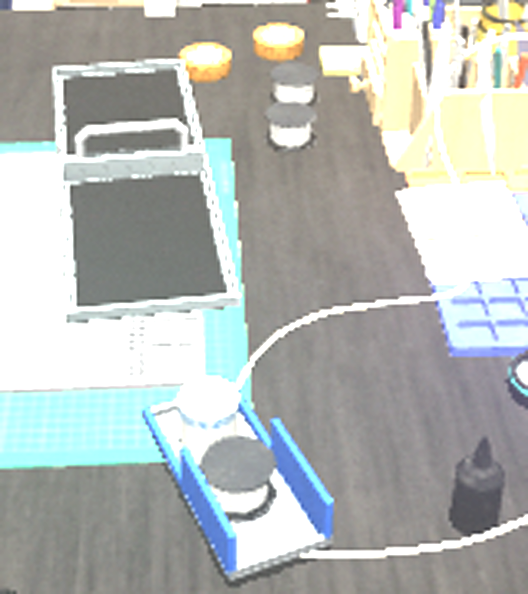

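The crops show clear top faces in both views, so I'll triangulate them along with the tray and bay corners.

```bash
cat > h.py <<'E'
from rig import env
import numpy as np, cv2
def ray(n,px,info=None):
    c=info or env.camera_info(n); K=c["mtx"]; u=(np.array(px,float)-K[:2,2])/K[0,0]
    if n=="wrist":
        r=np.hypot(*u); s=np.sin(r)/r if r>1e-9 else 1; d=np.array([u[0]*s,-u[1]*s,-np.cos(r)])
    else: d=np.array([u[0],-u[1],-1])
    d=c["orientation"]@d; return np.array(c["eye"]),d/np.linalg.norm(d)
def tri(rays):
    A=sum(np.eye(3)-np.outer(d,d) for o,d in rays); b=sum((np.eye(3)-np.outer(d,d))@o for o,d in rays)
    p=np.linalg.solve(A,b); res=max(np.linalg.norm(np.cross(p-o,d)) for o,d in rays); return p,res
def onz(r,z): o,d=r; return o+d*(z-o[2])/d[2]
def proj(n,P,info=None):
    c=info or env.camera_info(n); K=c["mtx"]; q=np.array(c["orientation"]).T@(np.array(P)-c["eye"])
    v=np.array([q[0],-q[1]]); w=-q[2]
    if n=="wrist": v=v/np.linalg.norm(v)*np.arctan2(np.linalg.norm(v),w)
    else: v=v/w
    return v*K[0,0]+K[:2,2]
def delta(goal,yaw=None):
    """tool-axis shift to goal; yaw = wanted world angle (deg) of tool y (closing line)"""
    s=env.sense(); R=s["tcp_rot"]; d=R.T@(np.array(goal)-s["tcp_pos"])
    a=np.degrees(np.arctan2(R[1,1],R[0,1])); out=[d.round(4)]
    if yaw is not None: t=-((yaw-a+90)%180-90); out.append(round(t,2))   # tool z down: turn reverses
    return out
E
python3 - <<'E'
from h import *
T=lambda u,v:((u+.5)/3-.5+180,(v+.5)/3-.5+150)
S=lambda u,v:((u+.5)/3.3-.5+240,(v+.5)/3.3-.5+145)
for n,t,s in [("tape1",(35,107),(279,36)),("tape2",(76,190),(206,56)),("reelL",(150,98),(294,74)),("reelR",(232,108),(290,114)),
 ("jar",(668,206),(210,393)),("rear",(720,186),(238,463)),
 ("bayRR",(787,195),(233,530)),("bayRL",(765,131),(330,503)),("bayFL",(613,189),(243,403)),("bayFR",(637,253),(147,410)),
 ("trFR",(204,340),(55,67)),("trFL",(190,208),(185,62)),("trNL",(588,176),(240,298)),("trNR",(600,305),(72,317))]:
    p,r=tri([ray("top",T(*t)),ray("scene",S(*s))]); print(n,p.round(4),round(r,4))
E
```

```text
tape1 [0.5935 0.2713 0.018 ] 0.002
tape2 [0.509  0.226  0.0181] 0.0019
reelL [0.6009 0.1531 0.0316] 0.0014
reelR [0.5908 0.0705 0.0306] 0.0004
jar [ 0.4957 -0.3634  0.0549] 0.003
rear [ 0.5153 -0.4184  0.0417] 0.0004
bayRR [ 0.5076 -0.4832  0.0487] 0.0019
bayRL [ 0.5714 -0.4635  0.0481] 0.0013
bayFL [ 0.5202 -0.3174  0.0018] 0.004
bayFR [ 0.451  -0.3382  0.0181] 0.0016
trFR [0.3585 0.0847 0.0827] 0.0016
trFL [0.4855 0.1032 0.0748] 0.0022
trNL [ 0.5213 -0.2821  0.0749] 0.0026
trNR [ 0.3965 -0.2927  0.0708] 0.0024
```

Heights agree with the text: tapes 18 mm, reels 31 mm, jar top 55 mm, and bay reel top 42 mm. Bay yaw is about -70.5°, and the tray's centre is (0.44,-0.097) with its y axis at about 95.4°. Next I'll turn the gripper across the lane.

The rows are not in the units I measure in: shifts go in shares of 50 mm and turns go in units of 4 degrees. I convert before sending: -8 degrees is -2.

>>> nudge_tcp --ticks "0.087,0,0,0,-2;0.087,0,0,0,-2;0.087,0,0,0,-2;0.087,0,0,0,-2;0.087,0,0,0,-2;0.087,0,0,0,-2;0.087,0,0,0,-2;0.087,0,0,0,-2;0.087,0,0,0,-2;0.087,0,0,0,-2;0.087,0,0,0,-2;0.087,0,0,0,0" --grip_n 20

```text
clock: 1.3
tcp_pos: [0.2258, -0.5823, 0.222]
tcp_rot: [[-0.328, 0.945, -0.0], [0.945, 0.328, 0.001], [0.001, 0.0, -1.0]]
ft_force: [0.4, -0.9, 0.3]
width: 0.0872
grip_force: 0.0
```

```bash
python3 -c "
from h import *
print(delta((.496,-.363,.20),19.5))"
```

```text
[array([0.1184, 0.3272, 0.0222]), np.float64(-0.32)]
```

Scaled: 0.033 m is 0.66, 0.03 m is 0.6.

>>> nudge_tcp --ticks "0.087,0.24,0.66,0,0;0.087,0.24,0.66,0,0;0.087,0.24,0.66,0,0;0.087,0.24,0.66,0,0;0.087,0.24,0.66,0,0;0.087,0.24,0.66,0.1,0;0.087,0.24,0.66,0.1,0;0.087,0.24,0.66,0.1,0;0.087,0.24,0.66,0.12,0;0.087,0.2,0.6,0,0;0.087,0,0,0,0;0.087,0,0,0,0"

```text
clock: 2.5
tcp_pos: [0.4961, -0.3633, 0.2012]
tcp_rot: [[-0.328, 0.945, -0.001], [0.945, 0.328, 0.0], [0.0, -0.001, -1.0]]
ft_force: [0.0, -0.7, 0.3]
width: 0.0872
grip_force: 0.0
```

```bash
python3 -c "
from h import *
s=env.camera_info('wrist'); im=env.snapshot('wrist'); np.save('w1.npy',s,allow_pickle=True); cv2.imwrite('pics/w1.png',im[:,:,::-1])
print(delta((.496,-.363,.20),19.5)); a=cv2.convertScaleAbs(im[:,:,::-1],alpha=1.3,beta=10);
for n,p in dict(jar=(.496,-.363,.055),rear=(.5153,-.4184,.042)).items(): print(n,proj('wrist',p))
"
```

```text
[array([0.0007, 0.0007, 0.0013]), np.float64(-0.38)]
jar [324.24976291 182.59062459]
rear [324.27856602 230.23633   ]
```

View pics/w1.png

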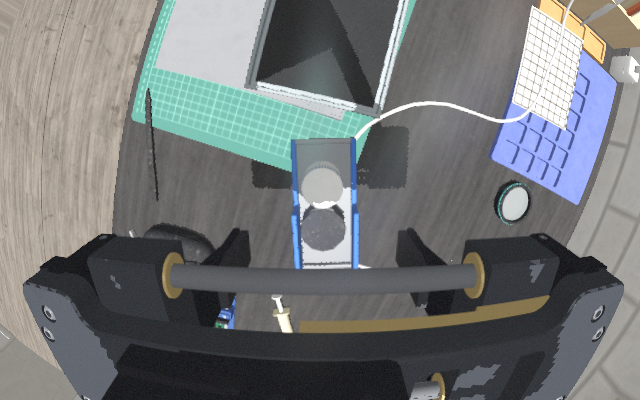

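Wrist view: the jar lid is centred at about (321,187) and the reel at about (323,229), with lane walls at x of about 296 and 355. Both sit within 5 mm of my estimates. I'll correct for that and descend.

```bash
python3 -c "
from h import *
c=np.load('w1.npy',allow_pickle=True).item()
j=onz(ray('wrist',(321.5,187),c),.057);r=onz(ray('wrist',(323,229),c),.042);print(j,r)
t=[onz(ray('wrist',p,c),.02) for p in [(294.5,141),(353,141)]]; print(t)
print(delta((j[0],j[1],.030),19.5))"
```

```text
[ 0.49523878 -0.36713646  0.057     ] [ 0.51402826 -0.41668217  0.042     ]
[array([ 0.45244799, -0.33625941,  0.02      ]), array([ 0.51403545, -0.31485256,  0.02      ])]
[array([-0.003 , -0.0012,  0.1713]), np.float64(-0.38)]
```

>>> nudge_tcp --ticks "0.087,-0.06,-0.02,0.6,0;0.087,0,0,0.6,0;0.087,0,0,0.6,0;0.087,0,0,0.6,0;0.087,0,0,0.6,0;0.087,0,0,0.42,0;0.087,0,0,0,0;0.087,0,0,0,0"

```text
clock: 3.35
tcp_pos: [0.4953, -0.368, 0.0307]
tcp_rot: [[-0.327, 0.945, -0.0], [0.945, 0.327, 0.0], [0.0, -0.0, -1.0]]
ft_force: [0.8, -0.4, 0.0]
width: 0.0869
grip_force: 0.0
```

>>> nudge_tcp --ticks "0.03,0,0,0,0;0.03,0,0,0,0;0.03,0,0,0,0;0.03,0,0,0,0;0.03,0,0,0,0;0.03,0,0,0,0;0.03,0,0,0,0;0.03,0,0,0,0" --grip_n 20

```text
clock: 4.15
tcp_pos: [0.4961, -0.3669, 0.0306]
tcp_rot: [[-0.329, 0.944, 0.0], [0.944, 0.329, 0.0], [0.0, 0.0, -1.0]]
ft_force: [-0.3, 1.6, 0.4]
width: 0.0423
grip_force: 20.0
```

Jar gripped. I'll lift it and check the candidate set-down spot (0.375,-0.37) for clutter.

Scaled: -0.03 m is -0.6, -0.02 m is -0.4.

>>> nudge_tcp --ticks "0.03,0,0,-0.2,0;0.03,0,0,-0.4,0;0.03,0,0,-0.6,0;0.03,0,0,-0.6,0;0.03,0,0,0,0;0.03,0,0,0,0"

```text
clock: 4.75
tcp_pos: [0.4963, -0.3672, 0.1217]
tcp_rot: [[-0.329, 0.944, 0.001], [0.944, 0.329, -0.001], [-0.002, 0.001, -1.0]]
ft_force: [0.5, 0.4, -0.7]
width: 0.0424
grip_force: 20.0
```

```bash
python3 -c "
from h import *
c=np.load('w1.npy',allow_pickle=True).item()
for n,p in dict(pen1=(150,90),pen2=(156,198),mouse=(180,240),matcorner=(134,120),matedge=(290,167)).items(): print(n,onz(ray('wrist',p,c),.005).round(3))
print(delta((.375,-.365,.120)),proj('wrist',(.375,-.365,0),c))"
```

```text
pen1 [ 0.252 -0.33   0.005]
pen2 [ 0.293 -0.467  0.005]
mouse [ 0.339 -0.515  0.005]
matcorner [ 0.237 -0.374  0.005]
matedge [ 0.456 -0.37   0.005]
[array([ 0.042 , -0.1138,  0.0015])] [228.82035465 142.07228293]
```

>>> nudge_tcp --ticks "0.03,0,-0.4,0,0;0.03,0.04,-0.6,0,0;0.03,0.04,-0.6,0,0;0.03,0,-0.6,0,0;0.03,0,-0.34,0,0;0.03,0,0,0.6,0;0.03,0,0,0.6,0;0.03,0,0,0.5,0;0.03,0,0,0.2,0;0.03,0,0,0.1,0;0.03,0,0,0.04,0;0.03,0,0,0,0"

```text
clock: 5.95
tcp_pos: [0.3748, -0.4049, 0.0191]
tcp_rot: [[-0.329, 0.944, 0.0], [0.944, 0.329, -0.0], [-0.0, -0.0, -1.0]]
ft_force: [-0.1, 0.8, -0.4]
width: 0.0423
grip_force: 20.0
```

>>> nudge_tcp --ticks "0.03,0,0,0.02,0;0.03,0,0,0,0"

```text
clock: 6.15
tcp_pos: [0.3753, -0.4056, 0.0186]
tcp_rot: [[-0.329, 0.944, 0.001], [0.944, 0.329, -0.002], [-0.002, 0.0, -1.0]]
ft_force: [0.2, 0.1, 4.0]
width: 0.0424
grip_force: 20.0
```

Scaled: -0.04 m is -0.8, -0.02 m is -0.4.

>>> nudge_tcp --ticks "0.065,0,0,0,0;0.065,0,0,0,0;0.065,0,0,0,0;0.065,0,0,-0.4,0;0.065,0,0,-0.8,0;0.065,0,0,-0.8,0;0.065,0,0,-0.8,0;0.065,0,0,0,0"

```text
clock: 6.95
tcp_pos: [0.3769, -0.4082, 0.1628]
tcp_rot: [[-0.329, 0.944, 0.006], [0.944, 0.329, -0.01], [-0.012, 0.002, -1.0]]
ft_force: [0.3, -0.4, 0.3]
width: 0.0649
grip_force: 0.0
```

>>> nudge_tcp --ticks "0.087,0,0,0,2;0.087,0,0,0,2;0.087,0,0,0,2;0.087,0,0,0,2;0.087,0,0,0,2;0.087,0,0,0,2;0.087,0,0,0,2;0.087,0,0,0,2;0.087,0,0,0,2;0.087,0,0,0,2;0.087,0,0,0,2;0.087,0,0,0,0.375"

```text
clock: 8.15
tcp_pos: [0.3744, -0.4044, 0.1566]
tcp_rot: [[0.942, 0.336, -0.001], [0.336, -0.942, 0.001], [-0.0, -0.002, -1.0]]
ft_force: [-0.5, 1.2, 0.0]
width: 0.0871
grip_force: 0.0
```

```bash
python3 -c "
from h import *
env.snapshot('wrist')
print(delta((.4990,-.370,.19),-70.5))"
```

```text
[array([ 0.1289,  0.0095, -0.0333]), np.float64(0.19)]
```

>>> nudge_tcp --ticks "0.087,0.6,0.19,-0.4,0;0.087,0.6,0.3,-0.2,0;0.087,0.6,0.4,0,0;0.087,0.6,0.2,0,0;0.087,0.3,0.096,0,0;0.087,0,0,0,0;0.087,0,0,0,0"

```text
clock: 8.9
tcp_pos: [0.5211, -0.4147, 0.1867]
tcp_rot: [[0.941, 0.339, -0.002], [0.339, -0.941, 0.001], [-0.001, -0.002, -1.0]]
ft_force: [0.2, 1.0, -0.5]
width: 0.087
grip_force: 0.0
```

```bash
python3 -c "
from h import *
c=env.camera_info('wrist'); im=env.snapshot('wrist'); np.save('w2.npy',c,allow_pickle=True); cv2.imwrite('pics/w2.png',im[:,:,::-1])
print(delta((.5145,-.4175,.027),-70.5)); print(proj('wrist',(.5145,-.4175,.042)))
"
```

```text
[array([-0.0064,  0.0008,  0.1599]), np.float64(0.24)]
[323.94402529 188.91021003]
```

View pics/w2.png

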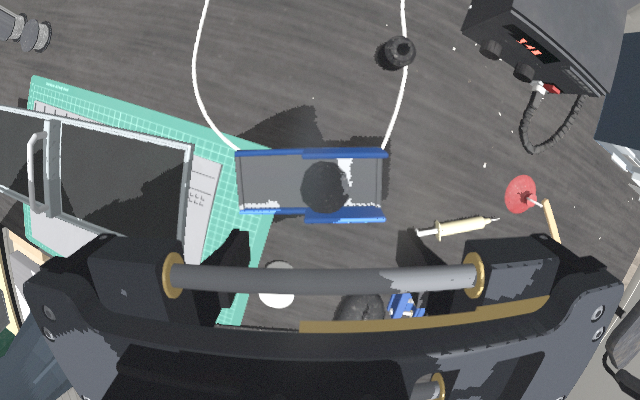

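The reel top is at (324,187), predicted (324,189), and the lane runs square with the image. The jar stands upright at (277,285). I'll descend with the opening at 70 mm so the rear finger clears the end lip.

Scaled: 0.03 m is 0.6, 0.015 m is 0.3.

>>> nudge_tcp --ticks "0.07,-0.12,0.02,0.6,0;0.07,0,0,0.6,0;0.07,0,0,0.6,0;0.07,0,0,0.6,0;0.07,0,0,0.6,0;0.07,0,0,0.3,0;0.07,0,0,0.08,0;0.07,0,0,0,0"

```text
clock: 9.75
tcp_pos: [0.5161, -0.4185, 0.0187]
tcp_rot: [[0.942, 0.337, -0.0], [0.337, -0.942, 0.0], [-0.0, -0.0, -1.0]]
ft_force: [0.4, -0.0, -0.5]
width: 0.0702
grip_force: 0.0
```

>>> nudge_tcp --ticks "0.04,0,0,0,0;0.04,0,0,0,0;0.04,0,0,0,0;0.04,0,0,0,0;0.04,0,0,0,0;0.04,0,0,0,0" --grip_n 25

```text
clock: 10.35
tcp_pos: [0.517, -0.4187, 0.0198]
tcp_rot: [[0.941, 0.337, 0.001], [0.337, -0.941, -0.001], [0.001, 0.002, -1.0]]
ft_force: [-0.6, 0.2, 6.0]
width: 0.0513
grip_force: 25.0
```

>>> nudge_tcp --ticks "0.04,0,0,-0.2,0;0.04,0,0,-0.4,0;0.04,0,0,-0.6,0;0.04,0,0,-0.6,0;0.04,0,0,-0.6,0;0.04,0,0,-0.6,0;0.04,0,0,0,0"

```text
clock: 11.05
tcp_pos: [0.5187, -0.4205, 0.1738]
tcp_rot: [[0.941, 0.337, 0.007], [0.337, -0.941, -0.008], [0.004, 0.009, -1.0]]
ft_force: [0.1, -1.0, -0.9]
width: 0.0517
grip_force: 25.0
```

>>> nudge_tcp --ticks "0.04,0,0,0,-2.1;0.04,0,0,0,-2.1;0.04,0,0,0,-2.1;0.04,0,0,0,-2.1;0.04,0,0,0,-2.1;0.04,0,0,0,-2.1;0.04,0,0,0,-2.1;0.04,0,0,0,-2.1;0.04,0,0,0,-2.1;0.04,0,0,0,0"

```text
clock: 12.05
tcp_pos: [0.5158, -0.4175, 0.167]
tcp_rot: [[-0.092, 0.996, -0.002], [0.996, 0.092, 0.002], [0.002, -0.002, -1.0]]
ft_force: [-0.4, -0.0, 0.1]
width: 0.0515
grip_force: 25.0
```

```bash
python3 -c "
from h import *
print(delta((.4447,-.1418,.17),5.4))"
```

```text
[array([ 0.2811, -0.0455, -0.0023]), np.float64(-0.13)]
```

>>> nudge_tcp --ticks "0.04,0.4,-0.1,0,0;0.04,0.7,-0.1,0,0;0.04,0.8,-0.12,0,0;0.04,0.8,-0.12,0,0;0.04,0.8,-0.12,0,0;0.04,0.8,-0.12,0,0;0.04,0.7,-0.12,0,0;0.04,0.4,-0.1,0,0;0.04,0.2,-0.01,0,0;0.04,0,0,0,0;0.04,0,0,0,0"

```text
clock: 13.15
tcp_pos: [0.4465, -0.1447, 0.1687]
tcp_rot: [[-0.091, 0.996, 0.001], [0.996, 0.091, -0.001], [-0.001, 0.001, -1.0]]
ft_force: [1.3, -0.2, -1.2]
width: 0.051
grip_force: 25.0
```

```bash
python3 -c "
from h import *
c=env.camera_info('wrist'); im=env.snapshot('wrist'); np.save('w3.npy',c,allow_pickle=True); cv2.imwrite('pics/w3.png',im[:,:,::-1])
print(delta((.4447,-.1418,.17),5.4))"
```

```text
[array([ 0.0034, -0.0015, -0.0014]), np.float64(-0.19)]
```

View pics/w3.png

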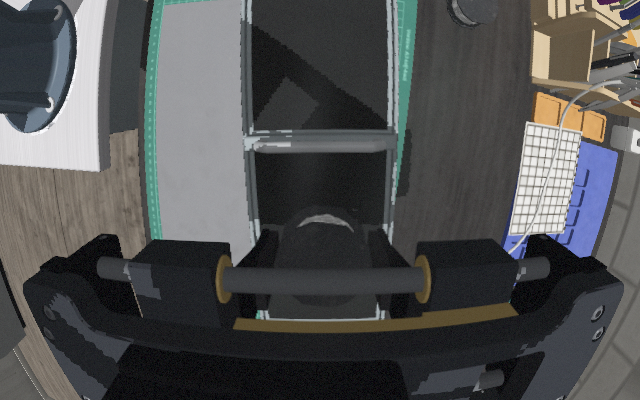

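Wrist view: the cross wall with its handle is at rows 130 to 152, and the inner rims are at x of about 256 and 386. I'll use those to check the tray frame.

```bash
python3 -c "
from h import *
c=np.load('w3.npy',allow_pickle=True).item()
u=np.array([-.0941,.9956]);v=np.array([.9956,.0941]);C=np.array([.4405,-.097])
for n,p,z in [('Lfar',(252,60),.078),('Rfar',(389,60),.078),('Lnear',(258,200),.078),('Rnear',(385,200),.078),('wallfar',(320,131),.091),('wallnearfloor',(320,153),.07),('endR',(320,319),.078)]:
    q=onz(ray('wrist',p,c),z)[:2]; print(n,q.round(4),'tray x,y',((q-C)@v).round(4),((q-C)@u).round(4))
for n,p in dict(c0=C-.195*u-.065*v,c1=C-.195*u+.065*v,c2=C+.195*u-.065*v,c3=C+.195*u+.065*v).items(): print(n,proj('top',(*p,.078)),proj('scene',(*p,.078)))
"
```

```text
Lfar [ 0.3779 -0.032 ] tray x,y -0.0562 0.0706
Rfar [ 0.4887 -0.0222] tray x,y 0.0551 0.0699
Lnear [ 0.3899 -0.1506] tray x,y -0.0555 -0.0486
Rnear [ 0.4998 -0.1406] tray x,y 0.0549 -0.049
wallfar [ 0.4384 -0.0859] tray x,y -0.001 0.0113
wallnearfloor [ 0.4401 -0.1064] tray x,y -0.0013 -0.0094
endR [ 0.4548 -0.2744] tray x,y -0.0025 -0.178
c0 [381.49771342 251.19716784] [259.12588549 239.77137282]
c1 [376.75444445 206.55971727] [312.30939965 234.83716303]
c2 [245.57247513 262.83305845] [255.77798897 165.41895318]
c3 [242.81200185 217.63726287] [295.44837588 162.68001506]
```

The tray frame holds to about 1–2 mm, so I'll lower the reel at y' = -45 mm.

Scaled: 0.03 m is 0.6, 0.02 m is 0.4.

>>> nudge_tcp --ticks "0.04,0.06,-0.02,0.4,0;0.04,0,0,0.6,0;0.04,0,0,0.4,0;0.04,0,0,0.24,0;0.04,0,0,0.12,0;0.04,0,0,0.06,0;0.04,0,0,0.04,0;0.04,0,0,0,0;0.04,0,0,0,0"

```text
clock: 14.1
tcp_pos: [0.445, -0.1413, 0.0762]
tcp_rot: [[-0.092, 0.996, 0.002], [0.996, 0.092, -0.001], [-0.002, 0.002, -1.0]]
ft_force: [-0.0, -1.6, 1.4]
width: 0.0513
grip_force: 25.0
```

```bash
python3 -c "
from h import *
print(delta((.4447,-.1418,.0755),5.4))"
```

```text
[array([-0.0004, -0.0003,  0.0007]), np.float64(-0.12)]
```

Scaled: -0.04 m is -0.8, -0.03 m is -0.6.

>>> nudge_tcp --ticks "0.04,0,0,0.03,0;0.04,0,0,0,0;0.065,0,0,0,0;0.065,0,0,0,0;0.065,0,0,0,0;0.065,0,0,-0.2,0;0.065,0,0,-0.6,0;0.065,0,0,-0.8,0;0.065,0,0,-0.8,0;0.065,0,0,0,0"

```text
clock: 15.1
tcp_pos: [0.4472, -0.1422, 0.1992]
tcp_rot: [[-0.092, 0.996, 0.01], [0.996, 0.093, -0.006], [-0.007, 0.009, -1.0]]
ft_force: [0.8, -0.4, -0.1]
width: 0.0651
grip_force: 0.0
```

```bash
python3 -c "
from h import *
T=lambda u,v:((u+.5)/3-.5+180,(v+.5)/3-.5+150)
for z in (0,.05,.08): print([onz(ray('top',T(*p)),z).round(3) for p in [(120,27),(200,27),(300,25),(80,66)]])
s=env.sense(); print(s['joint_positions'].round(1))
c=env.camera_info('wrist'); print(c['eye']-s['tcp_pos'])
im=env.snapshot('top'); cv2.imwrite('pics/top1.png',im[:,:,::-1])
a=cv2.imread('pics/top0.png')[150:270,180:300].astype(int); b=im[150:270,180:300,::-1].astype(int); d=abs(a-b).max(2); print((d>40).sum(), np.argwhere(d>40)[:5]+[150,180])
print(delta((.5908,.0705,.15),5.4))"
```

```text
[array([0.68 , 0.192, 0.   ]), array([0.681, 0.11 , 0.   ]), array([0.685, 0.006, 0.   ]), array([0.638, 0.232, 0.   ])]
[array([0.668, 0.183, 0.05 ]), array([0.669, 0.103, 0.05 ]), array([0.672, 0.003, 0.05 ]), array([0.627, 0.221, 0.05 ])]
[array([0.661, 0.177, 0.08 ]), array([0.662, 0.099, 0.08 ]), array([0.665, 0.001, 0.08 ]), array([0.621, 0.214, 0.08 ])]
[-31.3  20.1 105.8   0.   53.5 -36.7]
[-0.00909602  0.0802268   0.16186252]
1039 [[213 299]
 [214 297]
 [214 298]
 [215 284]
 [215 285]]
[array([0.1978, 0.1638, 0.0471]), np.float64(-0.1)]
```

Reel placed. The pen box front is at x of about 0.67, so I'll grasp the desk reels along world y to keep the gripper body clear of it.

>>> nudge_tcp --ticks "0.064,0,0,0,-2;0.064,0,0,0,-2;0.064,0,0,0,-2;0.064,0,0,0,-2;0.064,0,0,0,-2;0.064,0,0,0,-2;0.064,0,0,0,-2;0.064,0,0,0,-2;0.064,0,0,0,-2;0.064,0,0,0,-2;0.064,0,0,0,-2;0.064,0,0,0,0"

```text
clock: 16.35
tcp_pos: [0.4431, -0.14, 0.1929]
tcp_rot: [[-0.998, -0.057, -0.003], [-0.057, 0.998, 0.002], [0.003, 0.002, -1.0]]
ft_force: [-0.4, 0.9, 0.6]
width: 0.0639
grip_force: 0.0
```

```bash
python3 -c "
from h import *
a=cv2.imread('pics/top0.png')[:,:].astype(int); b=cv2.imread('pics/top1.png').astype(int); d=abs(a-b).max(2)[150:225,175:275]; d[50:,60:]=0; print((d>40).sum(), np.argwhere(d>40)[:5])
print(delta((.5908,.0705,.15),93))"
```

```text
0 []
[array([-0.1596,  0.2017,  0.0428]), np.float64(0.28)]
```

>>> nudge_tcp --ticks "0.064,-0.4,0.5,0,0;0.064,-0.6,0.7,0,0;0.064,-0.6,0.8,0.2,0;0.064,-0.6,0.8,0.2,0;0.064,-0.6,0.7,0.2,0;0.064,-0.3,0.4,0.2,0;0.064,-0.1,0.14,0,0;0.064,0,0,0,0;0.064,0,0,0,0"

```text
clock: 17.25
tcp_pos: [0.5903, 0.0678, 0.1543]
tcp_rot: [[-0.998, -0.056, -0.001], [-0.056, 0.998, -0.0], [0.001, -0.0, -1.0]]
ft_force: [-0.1, 0.6, 0.3]
width: 0.0639
grip_force: 0.0
```

```bash
python3 -c "
from h import *
c=env.camera_info('wrist'); im=env.snapshot('wrist'); np.save('w4.npy',c,allow_pickle=True); cv2.imwrite('pics/w4.png',im[:,:,::-1])
print(delta((.5908,.0705,.01),93)); print(proj('wrist',(.5908,.0705,.031)),proj('wrist',(.6009,.1531,.031)))"
```

```text
[array([-0.0007,  0.0031,  0.1446]), np.float64(0.18)]
[326.05553158 190.1827279 ] [408.06072545 204.43667221]
```

View pics/w4.png

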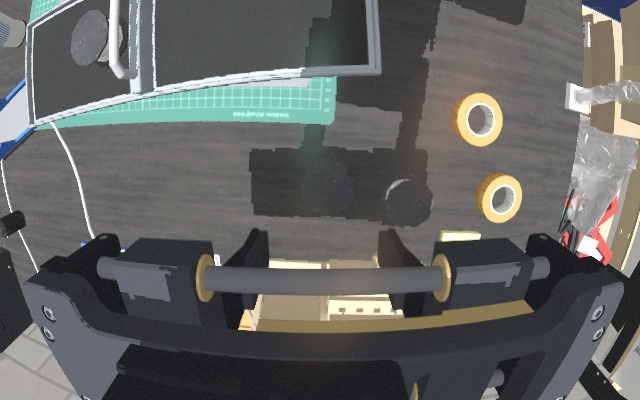

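The wrist view confirms reel R at about (327,185), the other reel at (410,202), and the tapes at (479,120) and (500,197). The bay reel lies flat in the tray. I'll descend onto reel R.

>>> nudge_tcp --ticks "0.064,-0.02,0.06,0.6,0;0.064,0,0,0.6,0;0.064,0,0,0.6,0;0.064,0,0,0.6,0;0.064,0,0,0.36,0;0.064,0,0,0.18,0;0.064,0,0,0,0;0.064,0,0,0,0"

```text
clock: 18.1
tcp_pos: [0.5927, 0.0708, 0.0084]
tcp_rot: [[-0.998, -0.056, 0.001], [-0.056, 0.998, -0.0], [-0.001, -0.0, -1.0]]
ft_force: [-0.3, -0.7, -0.6]
width: 0.064
grip_force: 0.0
```

>>> nudge_tcp --ticks "0.04,0,0,0,0;0.04,0,0,0,0;0.04,0,0,0,0;0.04,0,0,0,0;0.04,0,0,0,0;0.04,0,0,-0.2,0;0.04,0,0,-0.6,0;0.04,0,0,-0.8,0;0.04,0,0,-0.8,0;0.04,0,0,-0.8,0;0.04,0,0,0,0" --grip_n 25

```text
clock: 19.2
tcp_pos: [0.5959, 0.0716, 0.1737]
tcp_rot: [[-0.998, -0.058, 0.013], [-0.058, 0.998, -0.001], [-0.012, -0.002, -1.0]]
ft_force: [1.1, -0.1, -1.4]
width: 0.0513
grip_force: 25.2
```

>>> nudge_tcp --ticks "0.04,0,0,0,2;0.04,0,0,0,2;0.04,0,0,0,2;0.04,0,0,0,2;0.04,0,0,0,2;0.04,0,0,0,2;0.04,0,0,0,2;0.04,0,0,0,2;0.04,0,0,0,2;0.04,0,0,0,2;0.04,0,0,0,2;0.04,0,0,0,0"

```text
clock: 20.4
tcp_pos: [0.591, 0.0717, 0.1664]
tcp_rot: [[-0.092, 0.996, -0.002], [0.996, 0.092, 0.0], [0.0, -0.002, -1.0]]
ft_force: [0.0, -0.2, -1.0]
width: 0.0518
grip_force: 25.2
```

```bash
python3 -c "
from h import *
print(delta((.4405-.0941*.038,-.097+.9956*.038,.17),5.4))"
```

```text
[array([-0.116 , -0.1656, -0.0032]), np.float64(-0.09)]
```

Scaled: -0.04 m is -0.8, -0.03 m is -0.6.

>>> nudge_tcp --ticks "0.04,-0.2,-0.4,0,0;0.04,-0.5,-0.6,0,0;0.04,-0.6,-0.8,0,0;0.04,-0.6,-0.8,0,0;0.04,-0.32,-0.5,0,0;0.04,-0.1,-0.212,0,0;0.04,0,0,0,0;0.04,0,0,0.4,0;0.04,0,0,0.6,0;0.04,0,0,0.4,0;0.04,0,0,0.2,0;0.04,0,0,0,0"

```text
clock: 21.6
tcp_pos: [0.4383, -0.0585, 0.0863]
tcp_rot: [[-0.094, 0.996, -0.002], [0.996, 0.094, 0.001], [0.001, -0.002, -1.0]]
ft_force: [0.7, 0.4, -0.9]
width: 0.0515
grip_force: 25.2
```

```bash
python3 -c "
from h import *
print(delta((.4405-.0941*.038,-.097+.9956*.038,.0775),5.4))"
```

```text
[array([-0.0005, -0.0014,  0.0088]), np.float64(-0.01)]
```

Scaled: 0.004 m is 0.08, 0.003 m is 0.06.

>>> nudge_tcp --ticks "0.04,0,-0.02,0.08,0;0.04,0,0,0.06,0;0.04,0,0,0.04,0;0.04,0,0,0,0;0.04,0,0,0,0"

```text
clock: 22.1
tcp_pos: [0.4371, -0.0594, 0.0788]
tcp_rot: [[-0.092, 0.996, 0.001], [0.996, 0.092, -0.0], [-0.0, 0.001, -1.0]]
ft_force: [-0.1, 0.1, -0.6]
width: 0.0514
grip_force: 25.2
```

>>> nudge_tcp --ticks "0.04,0,0,0.02,0;0.04,0,0,0,0;0.064,0,0,0,0;0.064,0,0,0,0;0.064,0,0,0,0;0.064,0,0,-0.2,0;0.064,0,0,-0.6,0;0.064,0,0,-0.8,0;0.064,0,0,-0.8,0;0.064,0,0,0,0;0.064,0,0,0,0"

```text
clock: 23.2
tcp_pos: [0.4372, -0.0595, 0.1986]
tcp_rot: [[-0.092, 0.996, 0.003], [0.996, 0.092, -0.001], [-0.001, 0.003, -1.0]]
ft_force: [-0.2, 0.5, 0.0]
width: 0.0642
grip_force: 0.0
```

```bash
python3 -c "
from h import *
im=env.snapshot('top'); cv2.imwrite('pics/top2.png',im[:,:,::-1])
a=cv2.imread('pics/top0.png').astype(int); b=cv2.imread('pics/top2.png').astype(int); d=abs(a-b).max(2)[150:225,175:275]; d[50:,60:]=0; print((d>40).sum(), np.argwhere(d>40)[:5])
print(delta((.509,.226,.15),93))"
```

```text
27 [[42 99]
 [43 98]
 [43 99]
 [44 98]
 [44 99]]
[array([0.2772, 0.0987, 0.0475]), np.float64(-87.71)]
```

Scaled: 0.045 m is 0.9, 0.005 m is 0.1.

>>> nudge_tcp --ticks "0.072,0.4,0.2,0,0;0.072,0.7,0.28,0,0;0.072,0.9,0.3,0,0;0.072,0.9,0.3,0,0;0.072,0.9,0.3,0.2,0;0.072,0.9,0.3,0.4,0;0.072,0.6,0.2,0.4,0;0.072,0.24,0.1,0,0;0.072,0,0,0,0;0.072,0,0,0,0"

```text
clock: 24.25
tcp_pos: [0.5091, 0.2233, 0.1477]
tcp_rot: [[-0.092, 0.996, -0.002], [0.996, 0.092, -0.001], [-0.001, -0.002, -1.0]]
ft_force: [0.3, -0.8, -0.1]
width: 0.072
grip_force: 0.0
```

```bash
cat >> h.py <<'E'
def amber(z=.019):
    c=env.camera_info('wrist'); im=env.snapshot('wrist'); hsv=cv2.cvtColor(im,cv2.COLOR_RGB2HSV)
    m=cv2.inRange(hsv,(10,130,90),(28,255,255)); m[230:]=0
    n,l,st,ce=cv2.connectedComponentsWithStats(cv2.morphologyEx(m,cv2.MORPH_CLOSE,np.ones((3,3))))
    for i in range(1,n):
        x,y,w,h,a=st[i]
        if a>150:
            pts=np.argwhere(l==i)[:,::-1].astype(np.float32); e=cv2.minEnclosingCircle(pts)
            print(st[i],np.round(e[0],1),onz(ray('wrist',e[0],c),z).round(4))
E
python3 -c "
from h import *
amber(); print(delta((.509,.226,.005),5.4),proj('wrist',(.509,.226,.019)))"
```

```text
[383 118  30  53 461] [405.5 144. ] [0.5836 0.2742 0.019 ]
[ 295  153   57   58 1431] [322.8 181.5] [0.5076 0.2293 0.019 ]
[array([0.0031, 0.    , 0.1432]), np.float64(-0.17)] [323.55249989 184.43297356]
```

The rows are not in the units I measure in: shifts go in shares of 50 mm and turns go in units of 4 degrees. I convert before sending: 0.03 m is 0.6, 0.015 m is 0.3.

>>> nudge_tcp --ticks "0.072,0.09,-0.02,0.6,0;0.072,0,0,0.6,0;0.072,0,0,0.6,0;0.072,0,0,0.6,0;0.072,0,0,0.3,0;0.072,0,0,0.14,0;0.072,0,0,0,0;0.072,0,0,0,0"

```text
clock: 25.1
tcp_pos: [0.5091, 0.2282, 0.0071]
tcp_rot: [[-0.091, 0.996, 0.002], [0.996, 0.091, 0.0], [0.0, 0.002, -1.0]]
ft_force: [-0.2, 0.9, 0.2]
width: 0.072
grip_force: 0.0
```

>>> nudge_tcp --ticks "0.04,0,0,0,0;0.04,0,0,0,0;0.04,0,0,0,0;0.04,0,0,0,0;0.04,0,0,0,0;0.04,0,0,-0.2,0;0.04,0,0,-0.6,0;0.04,0,0,-0.8,0;0.04,0,0,-0.8,0;0.04,0,0,-0.8,0;0.04,0,0,0,0;0.04,0,0,0,0" --grip_n 20

```text
clock: 26.3
tcp_pos: [0.5083, 0.2288, 0.1671]
tcp_rot: [[-0.092, 0.996, 0.002], [0.996, 0.092, 0.0], [0.0, 0.002, -1.0]]
ft_force: [-0.1, 0.2, -1.3]
width: 0.0553
grip_force: 20.0
```

```bash
python3 -c "
from h import *
print(delta((.4405-.0941*.095,-.097+.9956*.095,.17),5.4))"
```

```text
[array([-0.2232, -0.0977, -0.0032]), np.float64(-0.1)]
```

Scaled: -0.04 m is -0.8, -0.035 m is -0.7.

>>> nudge_tcp --ticks "0.04,-0.3,-0.2,0,0;0.04,-0.6,-0.3,0,0;0.04,-0.8,-0.36,0,0;0.04,-0.8,-0.36,0,0;0.04,-0.8,-0.36,0,0;0.04,-0.7,-0.24,0,0;0.04,-0.36,-0.1,0,0;0.04,-0.1,-0.04,0,0;0.04,0,0,0.6,0;0.04,0,0,0.6,0;0.04,0,0,0.4,0;0.04,0,0,0,0"

```text
clock: 27.5
tcp_pos: [0.4286, -0.001, 0.0833]
tcp_rot: [[-0.093, 0.996, -0.008], [0.996, 0.093, 0.002], [0.003, -0.008, -1.0]]
ft_force: [0.0, 0.4, -0.5]
width: 0.0552
grip_force: 20.0
```

```bash
python3 -c "
from h import *
print(delta((.4405-.0941*.095,-.097+.9956*.095,.0765),5.4))"
```

```text
[array([-0.0017,  0.0029,  0.0068]), np.float64(-0.08)]
```

Scaled: 0.004 m is 0.08, 0.003 m is 0.06.

>>> nudge_tcp --ticks "0.04,0,0.02,0.08,0;0.04,0,0,0.06,0;0.04,0,0,0.04,0;0.04,0,0,0.02,0;0.04,0,0,0,0;0.04,0,0,0,0"

```text
clock: 28.1
tcp_pos: [0.4324, -0.0024, 0.0764]
tcp_rot: [[-0.092, 0.996, 0.001], [0.996, 0.092, -0.0], [-0.0, 0.001, -1.0]]
ft_force: [-0.8, -0.8, -0.4]
width: 0.0555
grip_force: 20.0
```

```bash
python3 -c "
from h import *
print(delta((.4405-.0941*.095,-.097+.9956*.095,.0765),5.4))"
```

```text
[array([ 0.    , -0.0008, -0.0001]), np.float64(-0.12)]
```

>>> nudge_tcp --ticks "0.04,0,0,0.02,0;0.066,0,0,0,0;0.066,0,0,0,0;0.066,0,0,0,0;0.066,0,0,-0.2,0;0.066,0,0,-0.6,0;0.066,0,0,-0.8,0;0.066,0,0,-0.8,0;0.066,0,0,0,0;0.066,0,0,0,0"

```text
clock: 29.1
tcp_pos: [0.4325, -0.0024, 0.1963]
tcp_rot: [[-0.092, 0.996, 0.003], [0.996, 0.092, -0.001], [-0.001, 0.003, -1.0]]
ft_force: [-0.7, 0.8, 0.5]
width: 0.066
grip_force: 0.0
```

```bash
python3 -c "
from h import *
print(delta((.6009,.1531,.15),93))"
```

```text
[array([0.1393, 0.1819, 0.0466]), np.float64(-87.71)]
```

Scaled: -8 degrees is -2.

>>> nudge_tcp --ticks "0.066,0,0,0,-2;0.066,0,0,0,-2;0.066,0,0,0,-2;0.066,0,0,0,-2;0.066,0,0,0,-2;0.066,0,0,0,-2;0.066,0,0,0,-2;0.066,0,0,0,-2;0.066,0,0,0,-2;0.066,0,0,0,-2;0.066,0,0,0,-2;0.066,0,0,0,0"

```text
clock: 30.3
tcp_pos: [0.4308, -0.002, 0.1936]
tcp_rot: [[-0.998, -0.057, -0.004], [-0.057, 0.998, 0.001], [0.004, 0.001, -1.0]]
ft_force: [0.2, 0.6, -0.1]
width: 0.066
grip_force: 0.0
```

```bash
python3 -c "
from h import *
im=env.snapshot('top'); cv2.imwrite('pics/top3.png',im[:,:,::-1])
print(delta((.6009,.1531,.15),93))"
```

```text
[array([-0.1782,  0.1456,  0.0434]), np.float64(0.12)]
```

Scaled: -0.035 m is -0.7, -0.03 m is -0.6.

>>> nudge_tcp --ticks "0.068,-0.4,0.3,0,0;0.068,-0.6,0.4,0,0;0.068,-0.7,0.6,0,0;0.068,-0.7,0.6,0.2,0;0.068,-0.6,0.5,0.2,0;0.068,-0.4,0.36,0.4,0;0.068,-0.16,0.152,0,0;0.068,0,0,0,0;0.068,0,0,0,0"

```text
clock: 31.25
tcp_pos: [0.6006, 0.1527, 0.155]
tcp_rot: [[-0.998, -0.056, -0.001], [-0.056, 0.998, -0.001], [0.002, -0.0, -1.0]]
ft_force: [-0.9, -1.0, -0.7]
width: 0.0681
grip_force: 0.0
```

```bash
python3 -c "
from h import *
c=env.camera_info('wrist'); im=env.snapshot('wrist'); np.save('w5.npy',c,allow_pickle=True)
t=cv2.imread('pics/top3.png')[140:270,170:440]; t=cv2.resize(t,(640,308),interpolation=2)
cv2.imwrite('pics/m5.png',cv2.convertScaleAbs(np.vstack([im[:260,:,::-1],t]),alpha=1.6,beta=15))
print(delta((.6009,.1531,.0075),93)); print(proj('wrist',(.6009,.1531,.031)))
amber()"
```

```text
[array([-0.0005,  0.0007,  0.1479]), np.float64(0.21)]
[323.55604686 189.67117406]
[140   0  47  39 475] [163.   17.5] [ 0.4257 -0.0246  0.019 ]
[412 158  32  36 311] [428.  175.5] [0.5829 0.2597 0.019 ]
```

View pics/m5.png

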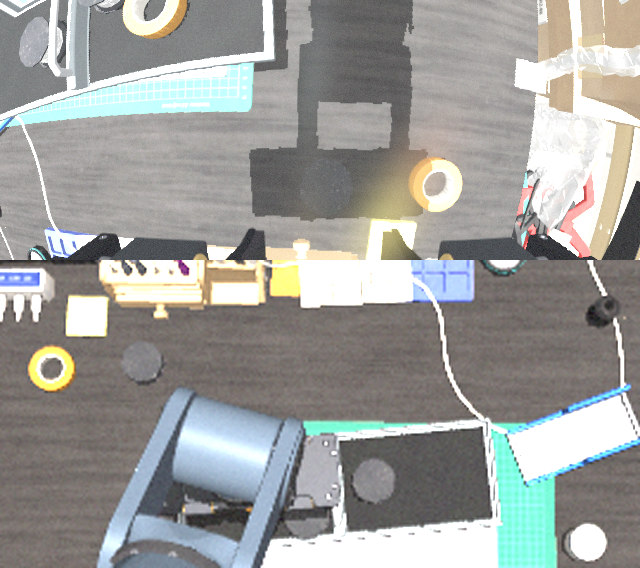

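Reel L is at about (326,184), as predicted. Tape 1 and the note pad are unmoved and the tray items lie flat. I'll grasp it.

Scaled: 0.002 m is 0.04, 0.03 m is 0.6.

>>> nudge_tcp --ticks "0.068,0.02,0.04,0.6,0;0.068,0,0,0.6,0;0.068,0,0,0.6,0;0.068,0,0,0.6,0;0.068,0,0,0.36,0;0.068,0,0,0.19,0;0.068,0,0,0,0;0.068,0,0,0,0"

```text
clock: 32.15
tcp_pos: [0.6011, 0.1549, 0.0087]
tcp_rot: [[-0.998, -0.057, 0.002], [-0.057, 0.998, 0.0], [-0.002, 0.0, -1.0]]
ft_force: [0.3, 0.0, -0.4]
width: 0.0682
grip_force: 0.0
```

>>> nudge_tcp --ticks "0.04,0,0,0,0;0.04,0,0,0,0;0.04,0,0,0,0;0.04,0,0,0,0;0.04,0,0,0,0;0.04,0,0,-0.2,0;0.04,0,0,-0.6,0;0.04,0,0,-0.8,0;0.04,0,0,-0.8,0;0.04,0,0,-0.8,0;0.04,0,0,0,0" --grip_n 25

```text
clock: 33.25
tcp_pos: [0.6043, 0.1557, 0.174]
tcp_rot: [[-0.998, -0.058, 0.013], [-0.058, 0.998, 0.001], [-0.013, 0.0, -1.0]]
ft_force: [1.4, 0.1, -0.8]
width: 0.0512
grip_force: 25.0
```

>>> nudge_tcp --ticks "0.04,0,0,0,2;0.04,0,0,0,2;0.04,0,0,0,2;0.04,0,0,0,2;0.04,0,0,0,2;0.04,0,0,0,2;0.04,0,0,0,2;0.04,0,0,0,2;0.04,0,0,0,2;0.04,0,0,0,2;0.04,0,0,0,2;0.04,0,0,0,0"

```text
clock: 34.45
tcp_pos: [0.5994, 0.1552, 0.1663]
tcp_rot: [[-0.092, 0.996, -0.003], [0.996, 0.092, -0.0], [0.0, -0.003, -1.0]]
ft_force: [-0.4, -0.2, -1.2]
width: 0.0518
grip_force: 25.0
```

```bash
python3 -c "
from h import *
print(delta((.4405+.0941*.117,-.097-.9956*.117,.17),5.4))"
```

```text
[array([-0.3534, -0.1813, -0.0032]), np.float64(-0.1)]
```

>>> nudge_tcp --ticks "0.04,-0.3,-0.2,0,0;0.04,-0.6,-0.36,0,0;0.04,-0.8,-0.4,0,0;0.04,-0.8,-0.4,0,0;0.04,-0.8,-0.4,0,0;0.04,-0.8,-0.4,0,0;0.04,-0.8,-0.4,0,0;0.04,-0.8,-0.4,0,0;0.04,-0.7,-0.4,0,0;0.04,-0.5,-0.2,0,0;0.04,-0.16,-0.06,0,0;0.04,0,0,0,0"

```text
clock: 35.65
tcp_pos: [0.4523, -0.2137, 0.1672]
tcp_rot: [[-0.092, 0.996, -0.0], [0.996, 0.092, 0.001], [0.001, -0.0, -1.0]]
ft_force: [0.2, 0.1, -1.4]
width: 0.0511
grip_force: 25.0
```

>>> nudge_tcp --ticks "0.04,0,0,0.6,0;0.04,0,0,0.6,0;0.04,0,0,0.3,0;0.04,0,0,0,0;0.04,0,0,0,0"

```text
clock: 36.15
tcp_pos: [0.453, -0.2117, 0.0925]
tcp_rot: [[-0.094, 0.996, -0.001], [0.996, 0.094, 0.001], [0.001, -0.0, -1.0]]
ft_force: [-0.6, -0.2, -1.1]
width: 0.0515
grip_force: 25.0
```

```bash
python3 -c "
from h import *
print(delta((.4405+.0941*.117,-.097-.9956*.117,.07),5.4))"
```

```text
[array([-0.0017, -0.0017,  0.0225]), np.float64(0.02)]
```

Scaled: 0.005 m is 0.1, 0.004 m is 0.08.

>>> nudge_tcp --ticks "0.04,-0.02,-0.02,0.1,0;0.04,0,0,0.08,0;0.04,0,0,0.06,0;0.04,0,0,0.06,0;0.04,0,0,0.04,0;0.04,0,0,0,0;0.04,0,0,0,0"

```text
clock: 36.85
tcp_pos: [0.4517, -0.2141, 0.0755]
tcp_rot: [[-0.092, 0.996, -0.0], [0.996, 0.092, 0.0], [0.0, -0.0, -1.0]]
ft_force: [0.4, 0.2, -1.0]
width: 0.0514
grip_force: 25.0
```

>>> nudge_tcp --ticks "0.04,0,0,0.06,0;0.04,0,0,0.02,0;0.04,0,0,0,0;0.04,0,0,0,0"

```text
clock: 37.25
tcp_pos: [0.4518, -0.2141, 0.0715]
tcp_rot: [[-0.092, 0.996, -0.0], [0.996, 0.092, -0.0], [-0.0, -0.0, -1.0]]
ft_force: [-0.5, 0.3, -0.1]
width: 0.0512
grip_force: 25.0
```

Scaled: 0.002 m is 0.04, 0.001 m is 0.02.

>>> nudge_tcp --ticks "0.04,0,0,0.04,0;0.04,0,0,0.02,0;0.04,0,0,0,0;0.04,0,0,0,0"

```text
clock: 37.65
tcp_pos: [0.4518, -0.2141, 0.0685]
tcp_rot: [[-0.092, 0.996, 0.0], [0.996, 0.092, -0.0], [-0.0, 0.0, -1.0]]
ft_force: [-0.5, -1.2, -0.5]
width: 0.0514
grip_force: 25.0
```

>>> nudge_tcp --ticks "0.066,0,0,0,0;0.066,0,0,0,0;0.066,0,0,0,0;0.066,0,0,-0.2,0;0.066,0,0,-0.6,0;0.066,0,0,-0.8,0;0.066,0,0,-0.8,0;0.066,0,0,0,0;0.066,0,0,0,0"

```text
clock: 38.55
tcp_pos: [0.4522, -0.2143, 0.1901]
tcp_rot: [[-0.092, 0.996, 0.003], [0.996, 0.092, -0.002], [-0.002, 0.002, -1.0]]
ft_force: [-0.6, -0.1, -0.8]
width: 0.0656
grip_force: 0.0
```

```bash
python3 -c "
from h import *
print(delta((.5935,.2713,.15),5.4))"
```

```text
[array([0.4706, 0.1854, 0.0395]), np.float64(-0.11)]
```

Tape 1 has the note pad beside it, so I'll grasp it diagonally at yaw of about 50°.

Scaled: 0.045 m is 0.9, 0.035 m is 0.7.

>>> nudge_tcp --ticks "0.072,0.4,0.16,0,0;0.072,0.7,0.28,0,0;0.072,0.9,0.34,0,0;0.072,0.9,0.34,0,0;0.072,0.9,0.34,0,0;0.072,0.9,0.34,0,0;0.072,0.9,0.36,0,0;0.072,0.9,0.36,0,0;0.072,0.9,0.36,0,0;0.072,0.9,0.36,0,0;0.072,0.6,0.26,0,0;0.072,0.3,0.12,0,0"

```text
clock: 39.75
tcp_pos: [0.5889, 0.2634, 0.1865]
tcp_rot: [[-0.095, 0.995, -0.003], [0.995, 0.095, -0.0], [0.0, -0.003, -1.0]]
ft_force: [-0.5, -1.2, -0.3]
width: 0.0723
grip_force: 0.0
```

>>> nudge_tcp --ticks "0.072,0,0,0,-1.875;0.072,0,0,0,-1.875;0.072,0,0,0,-1.875;0.072,0,0,0,-1.875;0.072,0,0,0,-1.875;0.072,0,0,0,-1.875;0.072,0,0,0,0;0.072,0,0,0,0"

```text
clock: 40.55
tcp_pos: [0.589, 0.2597, 0.1877]
tcp_rot: [[-0.767, 0.642, -0.002], [0.642, 0.767, -0.001], [0.001, -0.002, -1.0]]
ft_force: [-0.4, -0.3, 0.0]
width: 0.072
grip_force: 0.0
```

```bash
python3 -c "
from h import *
c=env.camera_info('wrist'); im=env.snapshot('wrist'); cv2.imwrite('pics/w6.png',cv2.convertScaleAbs(im[:,:,::-1],alpha=1.4,beta=10))
print(delta((.5935,.2713,.005),50)); print(proj('wrist',(.5935,.2713,.019)))
amber()"
```

```text
[array([0.0038, 0.0118, 0.1828]), np.float64(0.11)]
[333.97219065 175.01270349]
[ 310  147   50   51 1068] [334.3 172.1] [0.5912 0.2737 0.019 ]
[ 57 215  28  15 240] [ 70.5 224.5] [ 0.3929 -0.077   0.019 ]
```

View pics/w6.png

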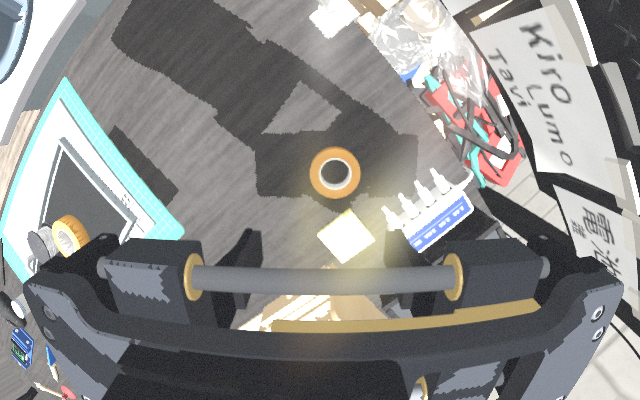

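Tape 1 is at (334,172), the pad at (347,236), and a USB strip at (430,215). I'll turn 25° more so the gripper body stays off the strip.

>>> nudge_tcp --ticks "0.072,0,0,0,-2.075;0.072,0,0,0,-2.075;0.072,0,0,0,-2.075;0.072,0,0,0,0"

```text
clock: 41.05
tcp_pos: [0.5895, 0.2605, 0.1884]
tcp_rot: [[-0.966, 0.257, -0.0], [0.257, 0.966, -0.0], [0.0, -0.0, -1.0]]
ft_force: [0.0, -0.4, 0.2]
width: 0.0718
grip_force: 0.0
```

```bash
python3 -c "
from h import *
print(delta((.5928,.2722,.006)))"
```

```text
[array([-0.0003,  0.0122,  0.1824])]
```

Scaled: 0.03 m is 0.6, 0.025 m is 0.5.

>>> nudge_tcp --ticks "0.072,0,0.16,0.4,0;0.072,0,0.08,0.6,0;0.072,0,0,0.6,0;0.072,0,0,0.6,0;0.072,0,0,0.6,0;0.072,0,0,0.5,0;0.072,0,0,0.24,0;0.072,0,0,0.1,0;0.072,0,0,0,0;0.072,0,0,0,0"

```text
clock: 42.05
tcp_pos: [0.5938, 0.2726, 0.0078]
tcp_rot: [[-0.967, 0.256, 0.002], [0.256, 0.967, 0.001], [-0.002, 0.001, -1.0]]
ft_force: [-0.5, -0.8, 0.0]
width: 0.0721
grip_force: 0.0
```

>>> nudge_tcp --ticks "0.04,0,0,0,0;0.04,0,0,0,0;0.04,0,0,0,0;0.04,0,0,0,0;0.04,0,0,0,0;0.04,0,0,-0.2,0;0.04,0,0,-0.6,0;0.04,0,0,-0.8,0;0.04,0,0,-0.8,0;0.04,0,0,-0.8,0;0.04,0,0,0,0;0.04,0,0,0,0" --grip_n 20

```text
clock: 43.25
tcp_pos: [0.593, 0.2724, 0.1679]
tcp_rot: [[-0.967, 0.256, 0.002], [0.256, 0.967, 0.001], [-0.002, 0.001, -1.0]]
ft_force: [0.2, -0.1, -0.6]
width: 0.0551
grip_force: 20.0
```

>>> nudge_tcp --ticks "0.04,0,0,0,2;0.04,0,0,0,2;0.04,0,0,0,2;0.04,0,0,0,2;0.04,0,0,0,2;0.04,0,0,0,2;0.04,0,0,0,2;0.04,0,0,0,2;0.04,0,0,0,1.4;0.04,0,0,0,0;0.04,0,0,0,0"

```text
clock: 44.35
tcp_pos: [0.5916, 0.2719, 0.1648]
tcp_rot: [[-0.099, 0.995, -0.003], [0.995, 0.099, -0.001], [-0.001, -0.003, -1.0]]
ft_force: [0.3, -0.3, -0.4]
width: 0.055
grip_force: 20.0
```

```bash
python3 -c "
from h import *
print(delta((.4405-.0941*.154,-.097+.9956*.154,.17),5.4))"
```

```text
[array([-0.1981, -0.1862, -0.0044]), np.float64(0.31)]
```

>>> nudge_tcp --ticks "0.04,-0.3,-0.3,0,0;0.04,-0.5,-0.5,0,0;0.04,-0.7,-0.64,0,0;0.04,-0.7,-0.64,0,0;0.04,-0.7,-0.64,0,0;0.04,-0.6,-0.6,0,0;0.04,-0.32,-0.3,0,0;0.04,-0.1,-0.1,0,0;0.04,0,0,0,0;0.04,0,0,0.6,0;0.04,0,0,0.5,0;0.04,0,0,0,0"

```text
clock: 45.55
tcp_pos: [0.426, 0.06, 0.1093]
tcp_rot: [[-0.099, 0.995, -0.005], [0.995, 0.099, 0.001], [0.001, -0.005, -1.0]]
ft_force: [-0.1, 0.3, -0.7]
width: 0.0553
grip_force: 20.0
```

```bash
python3 -c "
from h import *
c=env.camera_info('wrist'); im=env.snapshot('wrist'); cv2.imwrite('pics/w7.png',cv2.convertScaleAbs(im[:,:,::-1],alpha=1.4,beta=10))
print(delta((.4405-.0941*.156,-.097+.9956*.156,.0765),5.4))"
```

```text
[array([-0.0015, -0.001 ,  0.034 ]), np.float64(0.28)]
```

>>> nudge_tcp --ticks "0.04,-0.02,0,0.2,0;0.04,0,0,0.12,0;0.04,0,0,0.08,0;0.04,0,0,0.06,0;0.04,0,0,0.06,0;0.04,0,0,0,0;0.04,0,0,0,0"

```text
clock: 46.3
tcp_pos: [0.4267, 0.0581, 0.0856]
tcp_rot: [[-0.097, 0.995, -0.0], [0.995, 0.097, -0.0], [-0.0, -0.0, -1.0]]
ft_force: [-0.3, 0.6, -0.6]
width: 0.0549
grip_force: 20.0
```

>>> nudge_tcp --ticks "0.04,0,0,0.06,0;0.04,0,0,0.06,0;0.04,0,0,0.02,0;0.04,0,0,0,0;0.04,0,0,0,0"

```text
clock: 46.8
tcp_pos: [0.4267, 0.0581, 0.0785]
tcp_rot: [[-0.097, 0.995, -0.0], [0.995, 0.097, -0.0], [-0.0, -0.0, -1.0]]
ft_force: [0.1, -0.9, -0.2]
width: 0.0551
grip_force: 20.0
```

>>> nudge_tcp --ticks "0.04,0,0,0.03,0;0.04,0,0,0,0;0.066,0,0,0,0;0.066,0,0,0,0;0.066,0,0,0,0;0.066,0,0,-0.2,0;0.066,0,0,-0.6,0;0.066,0,0,-0.8,0;0.066,0,0,-0.8,0;0.066,0,0,0,0;0.066,0,0,0,0"

```text
clock: 47.9
tcp_pos: [0.4271, 0.0581, 0.1983]
tcp_rot: [[-0.097, 0.995, 0.003], [0.995, 0.097, -0.0], [-0.001, 0.003, -1.0]]
ft_force: [0.0, 0.4, 0.9]
width: 0.0661
grip_force: 0.0
```

>>> nudge_tcp --ticks "0.066,-0.4,0,0,0;0.066,-0.8,0,0,0;0.066,-1,0,0,0;0.066,-1,0,0,0;0.066,-1,0,0,0;0.066,-1,0,0,0;0.066,-1,0,0,0;0.066,-0.8,0,0,0;0.066,-0.4,0,0,0;0.066,0,0,0,0;0.066,0,0,0,0"

```text
clock: 49.0
tcp_pos: [0.4615, -0.3088, 0.1952]
tcp_rot: [[-0.096, 0.995, -0.003], [0.995, 0.096, 0.004], [0.004, -0.003, -1.0]]
ft_force: [-0.5, 1.4, -0.3]
width: 0.0659
grip_force: 0.0
```

```bash
python3 -c "
from h import *
im=env.snapshot('wrist'); t=env.snapshot('scene'); cv2.imwrite('pics/sc8.png',t[:,:,::-1])
t=cv2.resize(t[145:325,220:400,::-1],(540,540),interpolation=2)[:330]
cv2.imwrite('pics/m8.png',cv2.convertScaleAbs(np.vstack([im[:260,50:590,::-1],t]),alpha=1.5,beta=15))
print(delta((.3753,-.4056,.17),19.2))"
```

```text
[array([-0.0888, -0.0957,  0.0259]), np.float64(-13.55)]
```

View pics/m8.png

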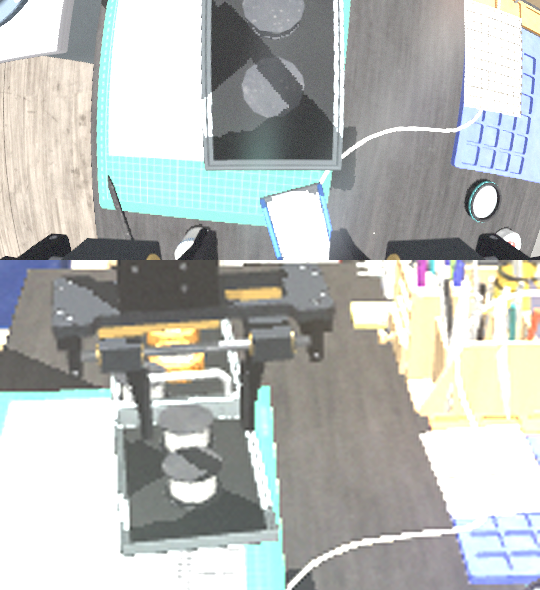

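The two reels lie flat on the near side. Now for the jar.

>>> nudge_tcp --ticks "0.075,0,0,0,-1.7;0.075,0,0,0,-1.7;0.075,0,0,0,0;0.075,0,0,0,0"

```text
clock: 49.5
tcp_pos: [0.4627, -0.3087, 0.197]
tcp_rot: [[-0.328, 0.945, -0.0], [0.945, 0.328, 0.001], [0.001, -0.0, -1.0]]
ft_force: [-0.4, 0.3, 0.0]
width: 0.0748
grip_force: 0.0
```

```bash
python3 -c "
from h import *
im=env.snapshot('wrist'); print(delta((.3755,-.4058,.10),19.2))"
```

```text
[array([-0.0628, -0.1142,  0.097 ]), np.float64(-0.06)]
```

Scaled: -0.035 m is -0.7, 0.03 m is 0.6.

>>> nudge_tcp --ticks "0.075,-0.24,-0.4,0,0;0.075,-0.4,-0.7,0,0;0.075,-0.4,-0.7,0,0;0.075,-0.22,-0.48,0,0;0.075,0,0,0.6,0;0.075,0,0,0.6,0;0.075,0,0,0,0;0.075,0,0,0,0"

```text
clock: 50.35
tcp_pos: [0.3758, -0.4067, 0.137]
tcp_rot: [[-0.328, 0.945, -0.001], [0.945, 0.328, 0.001], [0.001, -0.0, -1.0]]
ft_force: [0.4, -0.2, -0.2]
width: 0.0753
grip_force: 0.0
```

```bash
python3 -c "
from h import *
c=env.camera_info('wrist');im=env.snapshot('wrist'); cv2.imwrite('pics/w9.png',im[:,:,::-1]); print(delta((.3755,-.4058,.0195),19.2)); print(proj('wrist',(.3753,-.4056,.045)))
g=cv2.inRange(im,(150,150,150),(255,255,255)); g[240:]=0;g[:140]=0; g[:,:250]=0;g[:,400:]=0
p=np.argwhere(g)[:,::-1]; print(len(p),np.median(p,0),p.min(0),p.max(0))"
```

```text
[array([ 0.002 , -0.0003,  0.1184]), np.float64(-0.02)]
[322.93668826 196.3035233 ]
2046 [324. 196.] [299 140] [399 222]
```

View pics/w9.png

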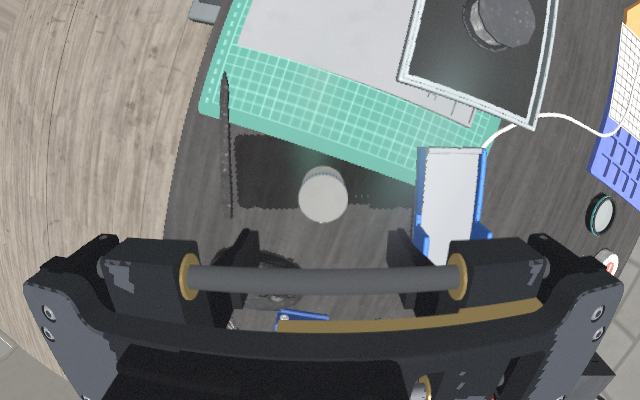

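Scaled: 0.03 m is 0.6, 0.02 m is 0.4.

>>> nudge_tcp --ticks "0.075,0.04,0,0.6,0;0.075,0,0,0.6,0;0.075,0,0,0.6,0;0.075,0,0,0.4,0;0.075,0,0,0.16,0;0.075,0,0,0,0;0.075,0,0,0,0"

```text
clock: 51.1
tcp_pos: [0.376, -0.4062, 0.0204]
tcp_rot: [[-0.329, 0.944, 0.001], [0.944, 0.329, -0.002], [-0.003, 0.001, -1.0]]
ft_force: [0.1, 1.3, 0.4]
width: 0.0752
grip_force: 0.0
```

>>> nudge_tcp --ticks "0.03,0,0,0,0;0.03,0,0,0,0;0.03,0,0,0,0;0.03,0,0,0,0;0.03,0,0,0,0;0.03,0,0,0,0;0.03,0,0,-0.2,0;0.03,0,0,-0.6,0;0.03,0,0,-0.8,0;0.03,0,0,-0.6,0;0.03,0,0,0,0;0.03,0,0,0,0" --grip_n 20

```text
clock: 52.3
tcp_pos: [0.3753, -0.4054, 0.13]
tcp_rot: [[-0.329, 0.944, 0.001], [0.944, 0.329, -0.002], [-0.002, 0.0, -1.0]]
ft_force: [1.0, 0.1, -1.6]
width: 0.0427
grip_force: 20.0
```

```bash
python3 -c "
from h import *
print(delta((.4995,-.3705,.10),19.2))"
```

```text
[array([-0.0078,  0.1288,  0.0301]), np.float64(-0.01)]
```

>>> nudge_tcp --ticks "0.03,-0.02,0.3,0,0;0.03,-0.04,0.6,0,0;0.03,-0.04,0.7,0,0;0.03,-0.04,0.6,0,0;0.03,-0.02,0.38,0,0;0.03,0,0,0,0;0.03,0,0,0.6,0;0.03,0,0,0.6,0;0.03,0,0,0.4,0;0.03,0,0,0.2,0;0.03,0,0,0.1,0;0.03,0,0,0,0"

```text
clock: 53.5
tcp_pos: [0.4993, -0.3703, 0.0334]
tcp_rot: [[-0.328, 0.945, -0.001], [0.945, 0.328, 0.001], [0.001, -0.001, -1.0]]
ft_force: [-0.1, -0.3, 0.0]
width: 0.0428
grip_force: 20.0
```

>>> nudge_tcp --ticks "0.03,0,0,0.04,0;0.03,0,0,0.02,0;0.03,0,0,0,0"

```text
clock: 53.8
tcp_pos: [0.4999, -0.3707, 0.0317]
tcp_rot: [[-0.329, 0.944, 0.001], [0.944, 0.329, -0.001], [-0.001, 0.001, -1.0]]
ft_force: [0.3, -0.0, 0.0]
width: 0.0425
grip_force: 20.0
```

```bash
python3 -c "
from h import *
print(delta((.4995,-.3705,.032),19.2))"
```

```text
[array([ 0.0003, -0.0004, -0.0003]), np.float64(-0.01)]
```

>>> nudge_tcp --ticks "0.03,0,0,0.02,0;0.03,0,0,0,0;0.065,0,0,0,0;0.065,0,0,0,0;0.065,0,0,0,0;0.065,0,0,-0.4,0;0.065,0,0,-0.8,0;0.065,0,0,-1,0;0.065,0,0,-1,0;0.065,0,0,0,0"

```text
clock: 54.8
tcp_pos: [0.5033, -0.374, 0.1978]
tcp_rot: [[-0.329, 0.944, 0.011], [0.944, 0.329, -0.012], [-0.015, 0.007, -1.0]]
ft_force: [1.2, -1.6, -0.3]
width: 0.0646
grip_force: 0.0
```

>>> nudge_tcp --ticks "0.065,0,-0.6,0,0;0.065,0,-0.8,0,0;0.065,-0.4,-0.8,0,0;0.065,-0.8,-0.8,0,0;0.065,-1,-0.4,0,0;0.065,-1,0,0,0;0.065,-1,0,0,0;0.065,-0.6,0,0,0;0.065,-0.2,0,0,0;0.065,0,0,0,0"

```text
clock: 55.8
tcp_pos: [0.424, -0.6537, 0.1876]
tcp_rot: [[-0.328, 0.945, -0.001], [0.945, 0.328, 0.001], [0.001, -0.0, -1.0]]
ft_force: [0.3, 0.6, -0.2]
width: 0.0649
grip_force: 0.0
```

```bash
python3 -c "
from h import *
t=env.snapshot('scene'); p=env.snapshot('top'); cv2.imwrite('pics/sc10.png',t[:,:,::-1]);cv2.imwrite('pics/top10.png',p[:,:,::-1])
t=cv2.resize(t[145:325,220:400,::-1],(540,540),interpolation=2); a=cv2.imread('pics/top10.png')[190:270,235:445];a=cv2.resize(a,(800,305),interpolation=2)
t2=np.zeros((295,800,3),np.uint8); t=cv2.resize(t,(295,295)); t0=cv2.resize(cv2.imread('pics/scene0.png')[145:325,220:400],(295,295)); t2[:,:295]=t; t2[:,300:595]=t0
cv2.imwrite('pics/m10.png',cv2.convertScaleAbs(np.vstack([a,t2]),alpha=1.5,beta=15))"
```

```text
(no output)
```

View pics/m10.png

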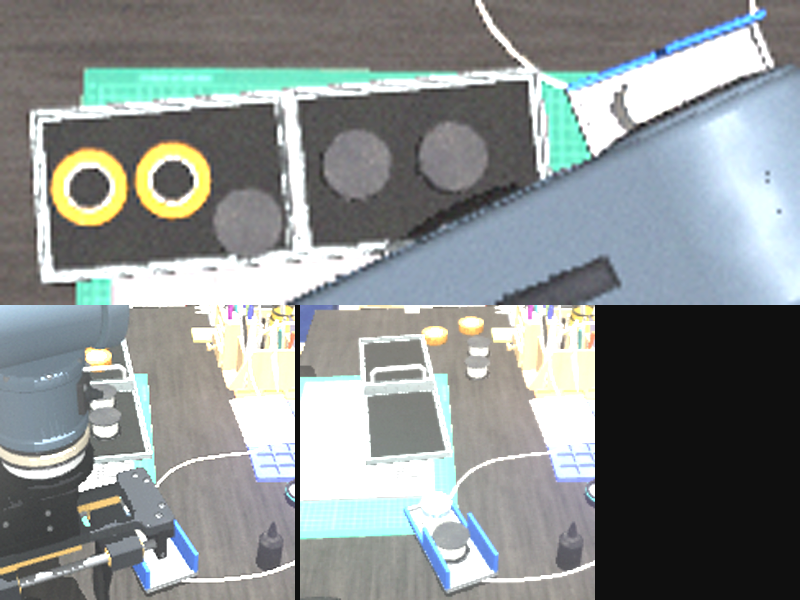

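The desk reel on the left side has been nudged toward the tray's robot-side rim, to (248,222) in the top crop. I'll move the arm away, then check that it's flat and the tray is level.

>>> nudge_tcp --ticks "0.065,0.2,-0.6,-0.2,0;0.065,0.2,-0.8,-0.2,0;0.065,0.2,-0.8,-0.2,0;0.065,0.2,-0.6,0,0;0.065,0.2,-0.4,0,0;0.065,0,0,0,0;0.065,0,0,0,0"

```text
clock: 56.6
tcp_pos: [0.2568, -0.657, 0.2203]
tcp_rot: [[-0.328, 0.945, 0.001], [0.945, 0.328, 0.0], [0.0, 0.001, -1.0]]
ft_force: [0.1, -0.0, -0.5]
width: 0.0653
grip_force: 0.0
```

```bash
python3 -c "
from h import *
T=lambda u,v:((u+.5)/3.81-.5+235,(v+.5)/3.8125-.5+190)
u=np.array([-.0941,.9956]);v=np.array([.9956,.0941]);C=np.array([.4405,-.097])
for n,p,z in [('reel',(247,221),.1),('tapeA',(90,187),.089),('tapeB',(172,181),.089),('r1',(357,163),.1),('r2',(452,156),.1)]:
    q=onz(ray('top',T(*p)),z)[:2]-C; print(n,(q@v).round(4),(q@u).round(4))
t=env.snapshot('scene');p=env.snapshot('top'); cv2.imwrite('pics/top11.png',p[:,:,::-1]);cv2.imwrite('pics/sc11.png',t[:,:,::-1])
t=cv2.resize(t[150:250,240:340,::-1],(400,400),interpolation=2); t0=cv2.resize(cv2.imread('pics/scene0.png')[150:250,240:340],(400,400),interpolation=2)
b=cv2.resize(p[190:250,375:445,::-1],(233,200),interpolation=2); z=np.zeros((200,800,3),np.uint8); z[:,:233]=b
s=cv2.imread('pics/sc11.png')[250:320,280:370]; z[:,300:557]=cv2.resize(s,(257,200),interpolation=2)
cv2.imwrite('pics/m11.png',cv2.convertScaleAbs(np.vstack([np.hstack([t,t0]),z]),alpha=1.4,beta=15))"
```

```text
reel -0.0363 0.0384
tapeA -0.0004 0.1535
tapeB -0.0011 0.0922
r1 -0.0003 -0.0466
r2 -0.001 -0.1177
```

View pics/m11.png

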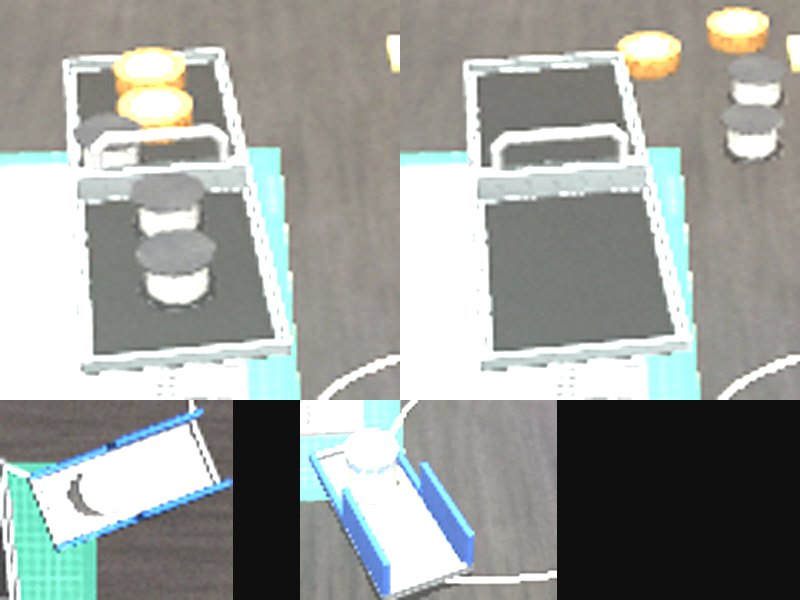

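All items lie in the tray, with the nudged reel resting flat against the side rim at x' = -0.036, y' = 0.038. The jar stands upright in the bay. Last, a numeric check of tray tilt and that reel's height.

```bash
python3 -c "
from h import *
g=lambda f:cv2.cvtColor(cv2.imread(f),cv2.COLOR_BGR2GRAY)
a,b=g('pics/scene0.png'),g('pics/sc11.png')
for n,(y0,y1,x0,x1) in dict(far=(158,172,254,272),far2=(158,172,282,300),near=(228,246,256,276),near2=(225,242,290,316)).items():
    t=a[y0:y1,x0:x1]; s=b[y0-4:y1+4,x0-4:x1+4]; k=4
    t,s=[cv2.resize(i,None,fx=k,fy=k,interpolation=2) for i in (t,s)]
    r=cv2.matchTemplate(s,t,cv2.TM_CCOEFF_NORMED); _,m,_,l=cv2.minMaxLoc(r); print(n,'shift px',(np.array(l)/k-4),round(m,3))
u=np.array([-.0941,.9956]);C=np.array([.4405,-.097])
for sgn in (1,-1):
    P=C+sgn*.195*u; print(sgn,proj('scene',(*P,.078+.01))-proj('scene',(*P,.078)))
print(tri([ray('top',(300.0,248.0)),ray('scene',(266.3,182))]))
T=lambda u,v:(375+(u+.5)/3.33-.5,190+(v-400+.5)/3.33-.5); S=lambda u,v:(280+(u-300+.5)/2.857-.5,250+(v-400+.5)/2.857-.5)
print('jar',tri([ray('top',T(97,493)),ray('scene',S(372,443))]))"
```

```text
far shift px [ 0.   -0.75] 0.688
far2 shift px [ 0.  -0.5] 0.387
near shift px [0. 1.] 0.978
near2 shift px [0. 1.] 0.963
1 [-0.16908065 -2.72603905]
-1 [-0.16872535 -3.24832559]
(array([ 0.40035097, -0.06363787,  0.10366839]), np.float64(0.0009087717667496995))
jar (array([ 0.49861186, -0.3675698 ,  0.05537868]), np.float64(0.0036656806052571484))
```

Tilt is about 0.014 rad, and the reel and jar heights are as expected. Handing in.

```bash
python3 -c "
from rig import env
print(env.hand_in())"
```

```text
the job is handed in; nothing more can be done
None
```

The job is handed in, with no verdict shown: the three reels and two tape rolls lie flat in the tray, which tilts about 0.014 rad (limit 0.05). The jar is back upright in the bay, and I did not touch the glue bottle or note pad.

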